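# Refit the hinge pin of the hand grinder's folding lever

### The arm

A 6-joint arm with a two-finger parallel gripper is mounted at the origin on the work surface. World frame = base frame: x ahead of the robot, y to its left, z up, the work surface at z = 0. Lengths are in m, angles in rad, forces in N, time in s.
With the tool pointing down it reaches from about 0.325 to 0.75 m from the base axis. Payload 7.6 kg.
Tool frame: the origin (TCP) lies at the very end of the fingers, on their centre line; the grasp point (between the pads) lies 19 mm behind it; z points along the fingers, x is the direction in which the jaws open and shut, and the axes are right-handed (so a half turn about z gives the same grasp; the last joint's range is limited). The gripper opens to 85 mm and grips with 20 to 120 N. Pads are 22 mm wide; open, the fingers measure 114 mm over their backs; the gripper's body (76 mm by 85 mm) begins 54 mm behind the grasp point. The pads swing forward as they close: fully open they stand 13 mm farther back than shut.
Start: joints at [-1.26, 0.052, 1.401, -0, 1.689, -0.07], TCP at [0.195, -0.487, 0.231] pointing down, gripper open.
Joint ranges: [-2.9, 2.9], [-0.91, 2.17], [0.12, 2.37], [-1.06, 4.2], [0.26, 2.73], [-2.93, 2.93]. Speed limits (rad/s): [2.57, 2.57, 3.01, 3.14, 3.14, 3.14].

### API

Orientations are given as a unit quaternion [w, x, y, z].
In Python, from workcell import readout, optics, ticket, finder gives the robot as it stands.
- The arm moves only by the shell command python3 -m pendant 'ROWS' [FORCE]. ROWS is JSON, a list that holds one entry, the list of rows, each a list of 7 numbers: the shift along the tool's x, y, z in cm, then the turn, a rotation vector about the tool's x, y, z in rad, then the closure, from -1 (fully open) to 1 (shut), so that 0 is half open. A call has 1 to 8 rows; each row shifts and turns the pose as measured when the row begins, along the tool's axes as they then stand; what a row does not reach is not made up. A row lasts 1/8 s, in which the tool goes at most 62.5 mm and 10.7 degrees, less where a joint would pass 70% of its speed; a pose out of reach is approached as far as the arm can. A call is refused whole if a number of a shift passes 6.25 or a number of a turn 0.188, either way. A call with a gripper value outside its range is refused whole. The fingers move at their own pace and stop on an object; FORCE is the grip in N (left out, the last holds). Time passes only in rows, so rows that do not move let the fingers close. It gives the time, the measured TCP pose, the force and the opening at its end, in the units of the state.
- readout.read_state(): the state, without advancing time (a new reading comes with each control period).
- optics.read_camera(name): name is "side" or "top"; returns a dict with "color" (480x640x3 uint8, red, green, blue), "fx", "fy", "cx", "cy" (pixels), "extrinsics" (4x4, takes a point from world to camera coordinates). Camera axes: x right, y down, z forward; pixel columns grow to the right and rows downward; lengths in m; the calibration is good to about 2 mm. A picture is of the moment at which its call begins. There is no depth.
- ticket.hand_in(): hands the job in, once; it reports no verdict.
Trained networks look in a picture, given as the dict that the camera call returned (one of the last four; its "shot" number tells which), for a name from the list of things; names that differ only in an ending like _2 or _b are one class to them, and where a whole thing is asked for, a point or a joint stands for the part that bears it (a point fixed in the world has none). Each returns a list of dicts, best first, with "confidence" (0 to 1); they miss things now and then, are a little off and sometimes report something else, mostly with a low value. They report only what shows in the picture. A call takes as long as a camera call.
- finder.find_in(label, picture): "location" ([column, row] in pixels, amid what is visible of it).
- finder.spot_point(label, picture): "location" ([column, row] in pixels: a listed point, or the origin of a listed thing).
The state is a dict: "time": time; "q": joint angles; "joint_vel": joint speeds; "joint_torque": joint torques, N m; "tool_pos": TCP position; "ee_rot": TCP orientation; "ft_force": force on the tool from outside, world axes, zero at the start; "moment": the same for the moment, N m; "gripper_width": opening from 0.0 (shut) to 1.0 (fully open).
Only numpy, scipy, OpenCV 4.12 (cv2) and the standard library are available. Lean on these libraries where they do the work, as an engineer would, in place of code of your own. Each camera call takes 0.05 s, during which the arm holds its last target.

### The job

The hand grinder lies in its wooden cradle with the hinge pin of its folding lever taken out. Take the headed steel pin from its wooden rest, push it through the aligned holes of the fork and lever from the upper side until its collar sits fully home on the fork, and let go of it. Leave the mug, the carafe and the dripper where they stand.

Things in the scene. Friction and masses are not known exactly. Their poses are not given: they have to be found in the camera images.
- pin_mid (a point): Middle of the loose steel hinge pin, on its axis at its collar's underside; z points to the head. Below: shank 9 mm across, 31 mm long, the last 6 mm tapering to a 4 mm nose. Above: collar 18 mm across, 4 mm thick, then a round grip 14 mm across, 27 mm long. 62 mm in all, 30 to 65 g. It starts upright, head up, in the rest's hole, collar on the rest's top, with about 1.5 mm of play all round.
- rest: Plain light wooden block, 50 x 50 mm and 45 mm high, fixed to the tray; origin at the centre of its underside. A 12 mm hole, 37 mm deep, in its top holds the pin. It stands on the robot's side of the grinder, left or right, and changes places with the mug.
- hole (a point): Mouth of the fork's upper hole (centre, on the outer face), where the collar must sit. z: hole axis, outwards, 30 degrees from vertical towards the robot's side. y: level, towards the grinder's body, which begins 70 mm away. Holes 11 mm across: cheek 6, gap 1, lever lug 10, gap 1, cheek 6 mm deep, open below. Fork 26 mm wide across x; along y from -13 to 30 mm. About 85 mm above the tray.
- grinder: Steel hand grinder with a dark wood band, 55 mm across, on its side in a light wooden cradle, fixed to the tray. Origin on the tray's floor, 75 mm below the middle of the fork's holes; y points along the grinder from fork to body, which ends 200 mm from the hole; z is up. A 16 mm spindle joins fork and body.
- lever (a joint): Angle of the folding lever about the hole's axis (rad): 0 pointing straight away from the grinder's body, positive counterclockwise seen from above, -0.5 to 0.5. It stays where it is left, and its lug hole lines up with the fork's at every angle. Flat steel, reaching 106 mm from the hole, with a wooden knob near its end, all no higher than the fork's upper face, measured along the hole's axis.
- mug: Clay mug, 80 mm in diameter and 85 mm high, handle on its y side; origin at the centre of its foot. It stands in the other place on the robot's side of the grinder.
- carafe: Frosted glass carafe, 100 mm in diameter and 135 mm high, with a handle; origin at the centre of its foot. At the right of the tray.
- dripper: Stainless cone dripper, 108 mm in diameter and 75 mm high, with a handle; origin at the centre of its foot. At the right of the tray.

How it is judged:
By the outcome, as a careful person would: the job done as asked, in the order asked, and still so for the second after the job is handed in, with the robot touching nothing.
It also fails if it takes over 35 s, if anything falls off the work surface, if the arm or the gripper's body presses on something with over 40 N, if the wrist force passes 120 N, or if a joint passes its speed limit or range.

## Working session

There is one attempt and no reset: what is moved stays moved. The work goes in short steps, Python scripts to look and compute and a shell command to move; the robot and the scene stay as the last step left them, time stands still between calls to the robot, and variables do not carry over. Pictures are saved under pics/ and viewed, and the job is handed in when it is done.

```bash
mkdir -p pics; ls; cat > h.py <<'E'
import numpy as np, cv2, json
from workcell import readout, optics, ticket, finder
def cam(n,save=None):
    p=optics.read_camera(n)
    if save: cv2.imwrite('pics/'+save,p['color'][:,:,::-1])
    return p
def ray(p,uv):
    E=np.array(p['extrinsics']);R=E[:3,:3];t=E[:3,3]
    d=R.T@np.array([(uv[0]-p['cx'])/p['fx'],(uv[1]-p['cy'])/p['fy'],1.])
    return -R.T@t,d/np.linalg.norm(d)
def atz(p,uv,z):
    o,d=ray(p,uv);return o+d*(z-o[2])/d[2]
def tri(rays):
    A=np.zeros((3,3));b=np.zeros(3)
    for o,d in rays:
        M=np.eye(3)-np.outer(d,d);A+=M;b+=M@o
    x=np.linalg.solve(A,b)
    return x,[np.linalg.norm((np.eye(3)-np.outer(d,d))@(x-o)) for o,d in rays]
def proj(p,X):
    E=np.array(p['extrinsics']);c=E[:3,:3]@np.array(X)+E[:3,3]
    return np.array([p['fx']*c[0]/c[2]+p['cx'],p['fy']*c[1]/c[2]+p['cy']])
E
python3 - <<'E'
from h import *
np.set_printoptions(precision=4,suppress=True)
P={n:cam(n,n+'0.png') for n in('side','top')}
for n,p in P.items():
    print(n,p['fx'],p['cx'],p['cy'],ray(p,(320,240)))
for l in ['pin_mid','hole','rest','grinder','lever','mug','carafe','dripper']:
    rs=[]
    for n,p in P.items():
        try:r=finder.spot_point(l,p)
        except Exception as e: print(l,e);continue
        print(l,n,[(np.round(a['location'],1).tolist(),round(a['confidence'],2)) for a in r[:3]])
        if r: rs.append(ray(p,r[0]['location']))
    if len(rs)==2: print('  ',*tri(rs))
s=readout.read_state();print(s)
E
```

```text
pics
side 569.7198659647189 304.1235494178448 225.71647870348886 (array([0.2155, 0.691 , 0.5531]), array([ 0.3413, -0.8051, -0.4851]))
top 441.6594389222442 323.21685670892833 238.0168660846152 (array([ 0.5058, -0.0614,  0.8804]), array([ 0.0603,  0.0058, -0.9982]))
pin_mid side [([312.7, 371.8], 0.53)]
pin_mid top [([187.3, 301.1], 0.4)]
   [0.4393 0.1872 0.0574] [np.float64(0.0016550027996072036), np.float64(0.001655002799607217)]
hole side [([252.7, 250.3], 0.73)]
hole top [([282.8, 202.8], 0.75)]
   [0.619  0.011  0.1008] [np.float64(0.0012058438658063236), np.float64(0.0012058438658063264)]
rest side [([315.4, 400.2], 0.81)]
rest top [([190.1, 300.6], 0.9), ([284.0, 206.0], 0.57)]
   [0.4355 0.1934 0.0166] [np.float64(6.327197627758603e-05), np.float64(6.32719762775918e-05)]
grinder side []
grinder top [([286.5, 206.9], 0.69)]
lever it knows: carafe, dripper, grinder, hole, mug, pin_mid, rest
lever it knows: carafe, dripper, grinder, hole, mug, pin_mid, rest
mug side [([388.8, 275.8], 0.83)]
mug top [([359.8, 300.0], 0.86)]
   [ 0.4393 -0.1375  0.0079] [np.float64(0.002845980959
[... 161 characters left out ...]
004030227982129663), np.float64(0.00403022798212963)]
dripper side [([362.0, 217.8], 0.65)]
dripper top [([455.6, 245.0], 0.6)]
   [ 0.5516 -0.3235  0.0141] [np.float64(0.0016610943074624204), np.float64(0.0016610943074626646)]
{'time': 0.8, 'q': array([-1.2603,  0.0522,  1.4007, -0.    ,  1.6886, -0.0703]), 'joint_vel': array([-0.0003,  0.0017,  0.0006,  0.0008,  0.0006,  0.0026]), 'joint_torque': array([ -0.0005, -38.1503, -36.0302,  -0.0001,   0.0001,  -0.    ]), 'tool_pos': array([ 0.1951, -0.4874,  0.2313]), 'ee_rot': array([ 0.    ,  0.8281, -0.5605,  0.    ]), 'ft_force': array([0.1174, 0.122 , 0.2314]), 'moment': array([-0.0015,  0.0447, -0.0049]), 'gripper_width': 1.001960317576883}
```

View images.

View pics/side0.png

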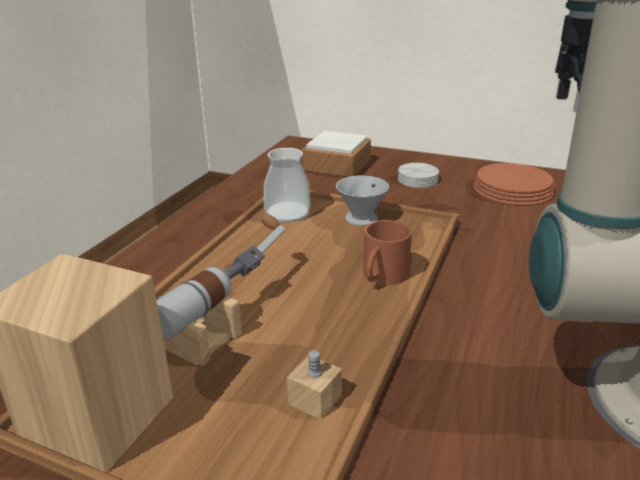

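View pics/top0.png

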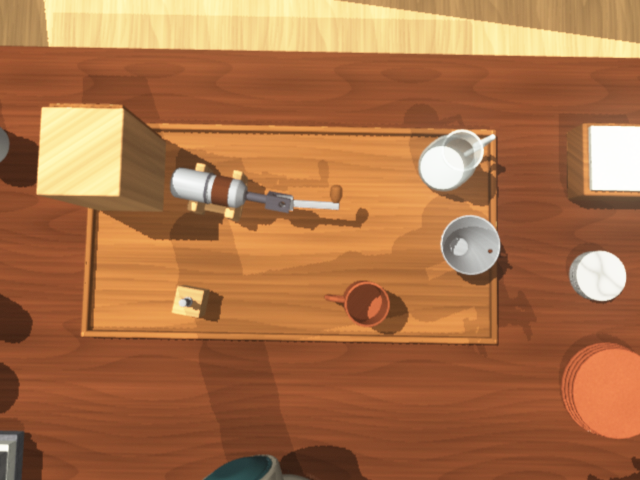

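```bash
python3 - <<'E'
import cv2,numpy as np
a=cv2.imread('pics/top0.png');b=cv2.imread('pics/side0.png')
def c(i,x0,y0,w,h,k): return cv2.resize(i[y0:y0+h,x0:x0+w],None,fx=k,fy=k,interpolation=cv2.INTER_CUBIC)
o=np.vstack([np.hstack([c(a,150,260,80,60,5),c(a,240,160,80,60,5)]),np.hstack([c(b,275,340,80,60,5),c(b,210,215,80,60,5)])])
cv2.imwrite('pics/crop0.png',o)
E
```

```text
(no output)
```

View pics/crop0.png

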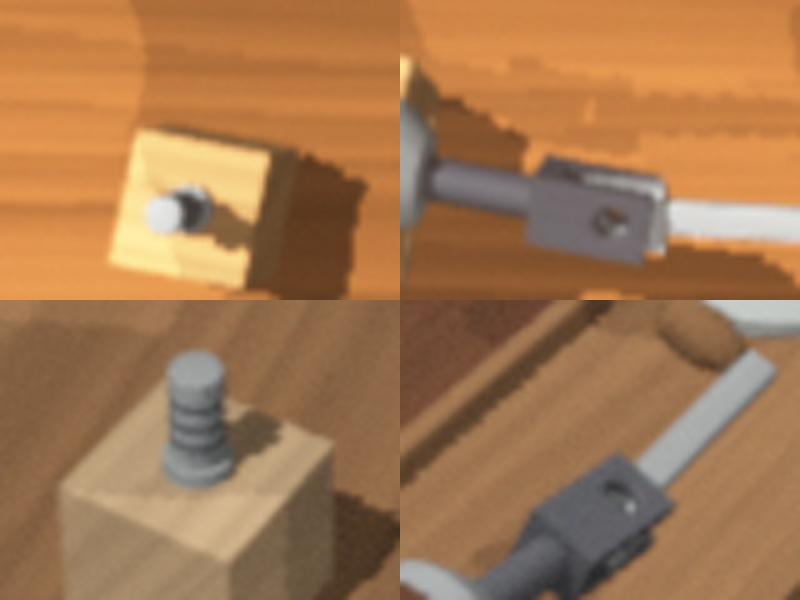

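```bash
python3 - <<'E'
import cv2,numpy as np
a=cv2.imread('pics/top0.png');b=cv2.imread('pics/side0.png')
def c(i,x0,y0,w,h,k):
    o=cv2.resize(i[y0:y0+h,x0:x0+w],None,fx=k,fy=k,interpolation=cv2.INTER_CUBIC)
    for j in range(0,w,5):
        cv2.line(o,(j*k+k//2,0),(j*k+k//2,6 if j%10 else 14),(0,255,255),1)
        if j%10==0: cv2.putText(o,str(x0+j),(j*k+k//2+2,14),0,.4,(0,255,255),1)
    for j in range(0,h,5):
        cv2.line(o,(0,j*k+k//2),(6 if j%10 else 14,j*k+k//2),(0,255,255),1)
        if j%5==0: cv2.putText(o,str(y0+j),(8,j*k+k//2+4),0,.4,(0,255,255),1)
    return o
cv2.imwrite('pics/forks.png',np.hstack([c(a,262,188,36,28,11),c(b,232,240,36,28,11)]))
cv2.imwrite('pics/pins.png',np.hstack([c(a,170,284,36,36,11),c(b,298,346,36,36,11)]))
E
```

```text
(no output)
```

View pics/forks.png

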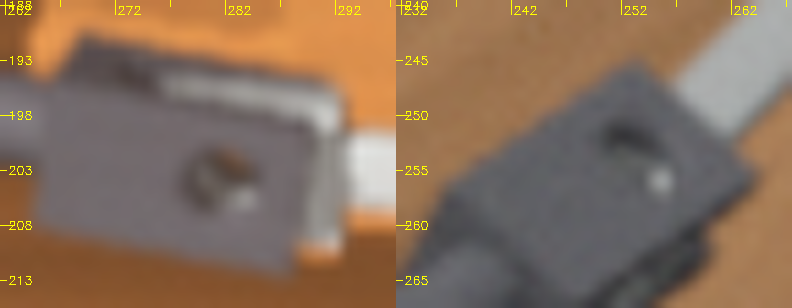

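View pics/pins.png

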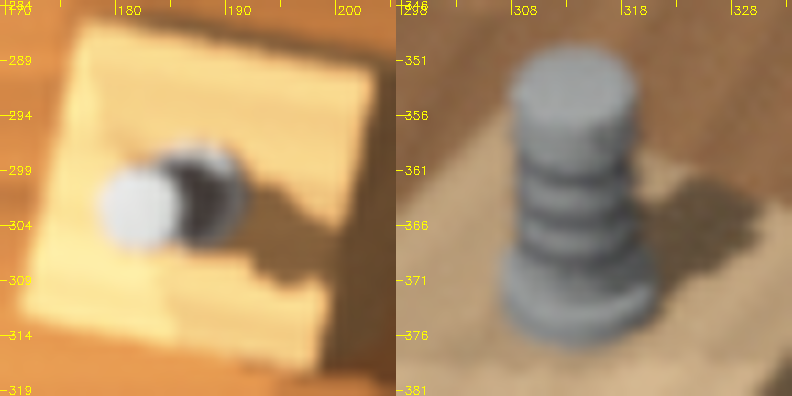

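```bash
cat > fit.py <<'E'
from h import *
from scipy.optimize import least_squares
np.set_printoptions(precision=4,suppress=True)
P={n:cam(n) for n in('side','top')}
def frame(a):
    y=np.array([np.cos(a),np.sin(a),0]); h=np.array([-np.sin(a),np.cos(a),0])
    if h[0]>0:h=-h
    z=np.array([0,0,np.cos(np.pi/6)])+h*.5
    return np.column_stack([np.cross(y,z),y,z])
obs=[('top',(290,199.7),-1,0),('top',(288.3,212.6),1,0),('top',(265,195.3),-1,1),('top',(264.8,208.5),1,1),
('side',(252.7,244.6),-1,0),('side',(263.8,255.8),1,0),('side',(236.2,257),-1,1),('side',(248,267.5),1,1)]
def model(v):
    R=frame(v[3]);return R,np.array(v[:3])
def res(v,full=False):
    R,o=model(v);r=[]
    for c,uv,sx,f in obs:
        X=o+R@np.array([R_sx*sx*.013,[-.013,.03][f],0]); r.append(proj(P[c],X)-uv)
    r.append(proj(P['top'],o)-(282,203.8)); r.append(proj(P['side'],o)-(253.5,253.4))
    return np.concatenate(r)
for R_sx in(1,-1):
    s=least_squares(res,[.62,.01,.1,1.6],loss='soft_l1');print(R_sx,s.cost,s.x);print(s.fun.reshape(-1,2).tolist() if s.cost<80 else '')
    if s.cost<80: print(frame(s.x[3]))
print('head top',*tri([ray(P['top'],(182,302.5)),ray(P['side'],(312.6,353.3))]))
for z in(.088,.09): print(atz(P['top'],(182,302.5),z),atz(P['side'],(312.6,353.3),z))
print([atz(P['top'],c,.057) for c in [(176.6,285.3),(203,290),(171.2,312),(198,317)]])
E
python3 fit.py
```

```text
1 132.6652808460201 [0.6176 0.0126 0.0962 1.6342]

-1 3.845027627366175 [0.6168 0.0132 0.0963 1.4361]
[[-0.6075286792378733, -1.5904235017331132], [-0.3413721627281916, -1.1102032147204284], [0.4651508753164535, -0.8610789198451698], [-0.42163627680758964, -0.6330220652437504], [0.3730553036749882, 0.34641701970892314], [1.1277013335415518, -0.38249196897064053], [0.45216821304467203, -0.1890831152693977], [0.8518241017140724, 0.22754824535110174], [-0.5126830819247061, -0.05426458024581393], [0.694217564464509, 0.3319741786264103]]
[[ 0.8582  0.1343 -0.4955]
 [-0.1163  0.9909  0.0671]
 [ 0.5     0.      0.866 ]]
head top [0.439  0.1874 0.0875] [np.float64(0.0015017209297111221), np.float64(0.0015017209297111035)]
[0.4377 0.1866 0.088 ] [0.4402 0.1884 0.088 ]
[0.4379 0.186  0.09  ] [0.4392 0.1906 0.09  ]
[array([0.4665, 0.2076, 0.057 ]), array([0.4587, 0.1584, 0.057 ]), array([0.4173, 0.2156, 0.057 ]), array([0.409 , 0.1658, 0.057 ])]
```

```bash
cat > plan.py <<'E'
from h import *
from scipy.spatial.transform import Rotation as Ro
np.set_printoptions(precision=4,suppress=True)
HY=1.4361; H=np.array([.6168,.0132,.0963])
def hz(a=HY): return np.array([-.5*np.sin(a),.5*np.cos(a),np.cos(np.pi/6)])
def toolR(z,ang=HY-np.pi/2):
    # tool z given, tool x closest to the level-ish direction at angle ang
    z=z/np.linalg.norm(z); y=np.array([-np.sin(ang),np.cos(ang),0]); y=-y  # tool y = z x x
    y=y-z*(y@z); y/=np.linalg.norm(y); x=np.cross(y,z); return Ro.from_matrix(np.column_stack([x,y,z]))
DOWN=toolR(np.array([0,0,-1.])); INS=toolR(-hz())
def cur():
    s=readout.read_state(); q=s['ee_rot']; return np.array(s['tool_pos']),Ro.from_quat([q[1],q[2],q[3],q[0]]),s
def rows(wps,p=None,R=None):
    """wps: list of (pos,Rot,n)"""
    if p is None: p,R,_=cur()
    for tp,tR,n in wps:
        rv=(R.inv()*tR).as_rotvec(); dp=(np.array(tp)-p)/n
        for i in range(n):
            d=R.inv().apply(dp)*100; print('[%.2f,%.2f,%.2f,%.3f,%.3f,%.3f]'%(*d,*(rv/n)))
            p=p+dp; R=R*Ro.from_rotvec(rv/n)
        p=np.array(tp);R=tR
        print('--')
E
python3 - <<'E'
from plan import *
p,R,s=cur();print(p,R.as_matrix(),DOWN.as_matrix(),INS.as_matrix())
rows([((.40,-.18,.2),R*Ro.from_rotvec([0,0,-.528]),6),((.4385,.187,.13),DOWN,8)])
E
```

```text
[ 0.1952 -0.4874  0.2313] [[ 0.3717 -0.9283  0.    ]
 [-0.9283 -0.3717 -0.    ]
 [ 0.     -0.     -1.    ]] [[ 0.9909 -0.1343  0.    ]
 [-0.1343 -0.9909 -0.    ]
 [ 0.      0.     -1.    ]] [[ 0.8582 -0.1343  0.4955]
 [-0.1163 -0.9909 -0.0671]
 [ 0.5     0.     -0.866 ]]
[-3.49,-5.07,0.52,-0.000,0.000,-0.088]
[-3.03,-5.36,0.52,-0.000,0.000,-0.088]
[-2.54,-5.61,0.52,-0.000,0.000,-0.088]
[-2.04,-5.81,0.52,-0.000,0.000,-0.088]
[-1.52,-5.96,0.52,-0.000,0.000,-0.088]
[-0.99,-6.08,0.52,-0.000,0.000,-0.088]
--
[-2.44,-3.91,0.87,0.000,-0.000,-0.066]
[-2.18,-4.07,0.87,0.000,-0.000,-0.066]
[-1.90,-4.20,0.87,0.000,-0.000,-0.066]
[-1.62,-4.32,0.87,0.000,-0.000,-0.066]
[-1.34,-4.42,0.87,0.000,-0.000,-0.066]
[-1.04,-4.49,0.87,0.000,-0.000,-0.066]
[-0.74,-4.55,0.87,0.000,-0.000,-0.066]
[-0.44,-4.59,0.87,0.000,-0.000,-0.066]
--
```

```bash
python3 -m pendant '[[[-3.5,-5.1,0.3,0,0,-0.09,-1],[-3,-5.4,0.3,0,0,-0.09,-1],[-2.5,-5.6,0.4,0,0,-0.09,-1],[-2,-5.8,0.4,0,0,-0.09,-1],[-1.5,-6,0.4,0,0,-0.09,-1],[-1,-6.1,0.4,0,0,-0.09,-1]]]' 40; python3 - <<'E'
from plan import *
p,R,s=cur();print(p,s['time'])
rows([((.4385,.187,.13),DOWN,8)])
E
```

```text
time: 1.65
tool_pos: [0.4004, -0.1751, 0.2091]
ee_rot: [0.0, 0.949, -0.315, 0.001]
ft_force: [0.5, -0.9, -0.1]
gripper_width: 1.001
[ 0.4004 -0.1751  0.2091] 1.65
[-2.33,-3.91,0.98,0.000,-0.000,-0.063]
[-2.08,-4.05,0.98,0.000,-0.000,-0.063]
[-1.82,-4.17,0.98,0.000,-0.000,-0.063]
[-1.55,-4.28,0.99,0.000,-0.000,-0.063]
[-1.27,-4.37,0.99,0.000,-0.000,-0.063]
[-0.99,-4.44,0.99,0.000,-0.000,-0.063]
[-0.71,-4.50,0.99,0.000,-0.000,-0.063]
[-0.42,-4.53,0.99,0.000,-0.000,-0.063]
--
```

Tracking is accurate. Continue to above the pin, partly closing the jaws.

```bash
python3 -m pendant '[[[-2.3,-3.9,0.7,0,0,-0.063,-1],[-2.1,-4.05,0.8,0,0,-0.063,-1],[-1.8,-4.2,1,0,0,-0.063,-1],[-1.55,-4.3,1,0,0,-0.063,-0.5],[-1.3,-4.4,1.1,0,0,-0.063,-0.2],[-1,-4.4,1.1,0,0,-0.063,-0.2],[-0.7,-4.5,1.1,0,0,-0.063,-0.2],[-0.4,-4.5,1.1,0,0,-0.063,-0.2]]]'; python3 - <<'E'
from plan import *
p,R,s=cur();print(p,s['time'])
rows([((.4385,.187,.11),DOWN,1),((.4385,.187,.063),DOWN,2)])
t=cam('top','t1.png');cam('side','s1.png');i=cv2.imread('pics/s1.png')[300:400,240:380];j=cv2.imread('pics/t1.png')[250:350,120:260]
cv2.imwrite('pics/c1.png',np.hstack([cv2.resize(i,None,fx=2.8,fy=2.8),cv2.resize(j,None,fx=2.8,fy=2.8)]))
E
```

```text
time: 2.65
tool_pos: [0.4374, 0.2005, 0.1293]
ee_rot: [0.0, 0.998, -0.059, 0.005]
ft_force: [0.7, -0.4, 0.7]
gripper_width: 0.597
[0.4374 0.2005 0.1293] 2.65
[0.25,1.33,1.94,0.000,-0.009,0.018]
--
[0.00,0.00,2.35,0.000,0.000,0.000]
[0.00,0.00,2.35,0.000,0.000,0.000]
--
```

View pics/c1.png

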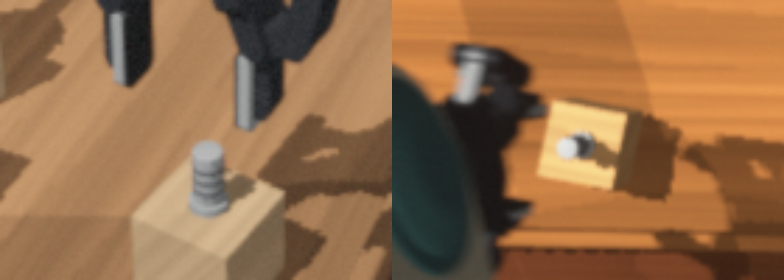

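The jaws straddle the pin, about 13 mm off in y: finger tips at side-crop (120,80) and (245,125), pin head at (208,150). I'll correct that, then descend.

```bash
python3 -m pendant '[[[0.25,1.35,1,0,-0.009,0.018,-0.2],[0,0,0,0,0,0,-0.2]]]'; python3 - <<'E'
from plan import *
p,R,s=cur();print(p,s['time'])
rows([((.4385,.187,.063),DOWN,3)])
E
```

```text
time: 3.0
tool_pos: [0.4374, 0.1866, 0.1173]
ee_rot: [0.001, 0.998, -0.067, -0.002]
ft_force: [-0.2, -0.7, 0.6]
gripper_width: 0.597
[0.4374 0.1866 0.1173] 3.0
[0.04,-0.02,1.81,0.000,0.001,0.000]
[0.04,-0.02,1.81,0.000,0.001,0.000]
[0.04,-0.02,1.81,0.000,0.001,0.000]
--
```

```bash
python3 -m pendant '[[[0.1,0,2.2,0,0.002,0,-0.2],[0,0,2.2,0,0,0,-0.2],[0,0,0.8,0,0,0,-0.2],[0,0,0,0,0,0,-0.2]]]'; python3 - <<'E'
from plan import *
p,R,s=cur();print(p,s['time'])
rows([((.4385,.187,.063),DOWN,1)])
cam('top','t2.png');cam('side','s2.png');i=cv2.imread('pics/s2.png')[300:400,240:380];j=cv2.imread('pics/t2.png')[250:350,120:260]
cv2.imwrite('pics/c2.png',np.hstack([cv2.resize(i,None,fx=2.8,fy=2.8),cv2.resize(j,None,fx=2.8,fy=2.8)]))
E
```

```text
time: 3.5
tool_pos: [0.4402, 0.1825, 0.0661]
ee_rot: [-0.0, 0.997, -0.071, 0.001]
ft_force: [-0.6, 0.9, -0.6]
gripper_width: 0.599
[0.4402 0.1825 0.0661] 3.5
[-0.23,-0.42,0.31,-0.000,-0.002,-0.007]
--
```

View pics/c2.png

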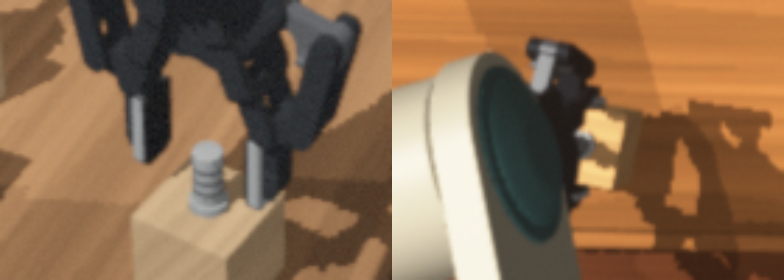

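The pin stands between the open jaws. Fine-correct, then close.

```bash
python3 -m pendant '[[[-0.2,-0.4,0.25,0,0,-0.005,-0.2],[0,0,0,0,0,0,-0.2]]]'; python3 - <<'E'
from plan import *
p,R,s=cur();print(p,s['time'])
rows([((.4385,.187,.063),DOWN,1)])
E
```

```text
time: 3.85
tool_pos: [0.4398, 0.1877, 0.0656]
ee_rot: [-0.001, 0.998, -0.068, 0.003]
ft_force: [0.1, 0.1, -0.1]
gripper_width: 0.599
[0.4398 0.1877 0.0656] 3.85
[-0.12,0.09,0.26,-0.002,-0.006,-0.002]
--
```

```bash
python3 -m pendant '[[[-0.1,0,0.2,0,0,0,-0.2],[0,0,0,0,0,0,1],[0,0,0,0,0,0,1],[0,0,0,0,0,0,1],[0,0,0,0,0,0,1]]]' 50; python3 - <<'E'
from plan import *
p,R,s=cur();print(p,s['time'],s['ft_force'],s['gripper_width'])
cam('side','s3.png');i=cv2.imread('pics/s3.png')[300:400,240:380]
cv2.imwrite('pics/c3.png',cv2.resize(i,None,fx=4,fy=4))
E
```

```text
time: 4.47
tool_pos: [0.439, 0.1882, 0.064]
ee_rot: [-0.001, 0.998, -0.068, 0.003]
ft_force: [-0.5, 0.8, 0.3]
gripper_width: 0.141
[0.439  0.1882 0.064 ] 4.475 [-0.463   0.7724  0.2793] 0.14099335800576365
```

View pics/c3.png

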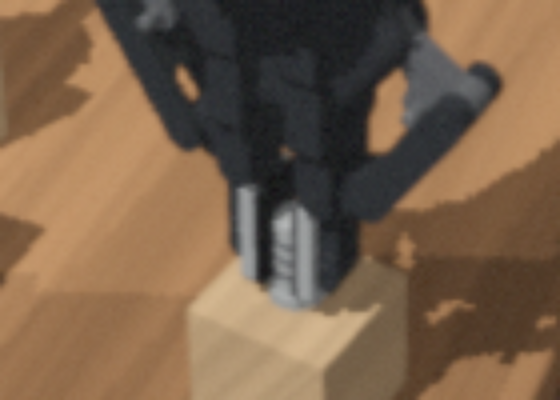

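Pin gripped (opening 0.141). Lift straight.

```bash
python3 -m pendant '[[[0,0,-1.5,0,0,0,1],[0,0,-3,0,0,0,1],[0,0,-4,0,0,0,1],[0,0,-3,0,0,0,1],[0,0,0,0,0,0,1]]]'; python3 - <<'E'
from plan import *
p,R,s=cur();print(p,s['time'],s['ft_force'],s['gripper_width'])
pre=H+hz()*(.0385+.03)
print(pre); rows([(pre,INS,8)])
cam('side','s4.png');i=cv2.imread('pics/s4.png')[230:390,220:400]
cv2.imwrite('pics/c4.png',cv2.resize(i,None,fx=3.5,fy=3.5))
E
```

```text
time: 5.15
tool_pos: [0.4381, 0.1878, 0.1859]
ee_rot: [-0.001, 0.998, -0.068, 0.004]
ft_force: [-0.7, -0.6, -1.3]
gripper_width: 0.147
[0.4381 0.1878 0.1859] 5.15 [-0.7199 -0.5915 -1.2537] 0.14690867317416598
[0.5829 0.0178 0.1556]
[2.08,1.86,0.39,-0.000,0.064,-0.000]
[2.05,1.86,0.52,-0.000,0.064,-0.000]
[2.01,1.86,0.65,-0.000,0.064,-0.000]
[1.96,1.86,0.78,-0.000,0.064,-0.000]
[1.91,1.86,0.91,-0.000,0.064,-0.000]
[1.85,1.86,1.03,-0.000,0.064,-0.000]
[1.77,1.86,1.15,-0.000,0.064,-0.000]
[1.70,1.86,1.26,-0.000,0.064,-0.000]
--
```

View pics/c4.png

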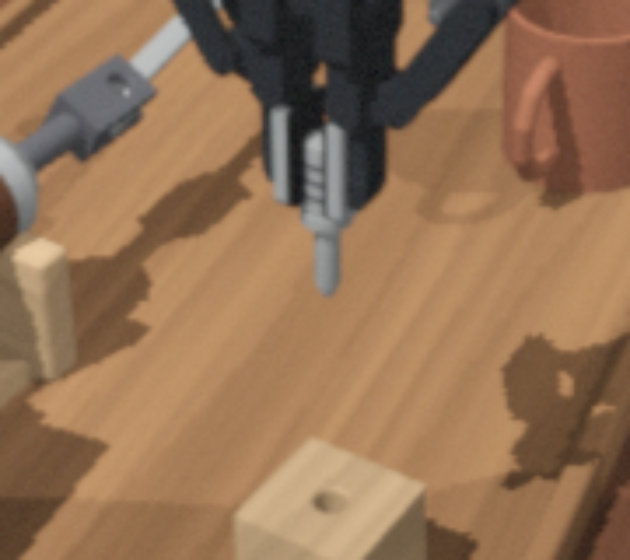

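Pin is held straight with nose at crop (328,290). Transit with tilt; keep height initially.

```bash
python3 -m pendant '[[[2.1,1.8,0.1,0,0.064,0,1],[2.1,1.8,0.2,0,0.064,0,1],[2,1.8,0.5,0,0.064,0,1],[2,1.8,0.7,0,0.064,0,1],[1.9,1.8,0.8,0,0.064,0,1],[1.8,1.8,1,0,0.064,0,1],[1.8,1.8,1,0,0.064,0,1],[0,0,0,0,0,0,1]]]'; python3 - <<'E'
from plan import *
p,R,s=cur();print(p,s['time'],s['ft_force'],s['gripper_width'])
pre=H+hz()*(.0385+.02)
print(pre); rows([(pre,INS,2)])
cam('side','s5.png');i=cv2.imread('pics/s5.png')[190:290,190:320]
cam('top','t5.png');j=cv2.imread('pics/t5.png')[150:250,220:350]
cv2.imwrite('pics/c5.png',np.hstack([cv2.resize(i,None,fx=3,fy=3),cv2.resize(j,None,fx=3,fy=3)]))
E
```

```text
time: 6.2
tool_pos: [0.5613, 0.0381, 0.1542]
ee_rot: [0.017, 0.973, -0.065, 0.221]
ft_force: [-1.0, 0.0, -0.8]
gripper_width: 0.144
[0.5613 0.0381 0.1542] 6.2 [-0.9799  0.0128 -0.7599] 0.1440060253609887
[0.5878 0.0171 0.147 ]
[1.15,0.86,0.96,0.002,0.039,0.001]
[1.12,0.86,1.00,0.002,0.039,0.001]
--
```

View pics/c5.png

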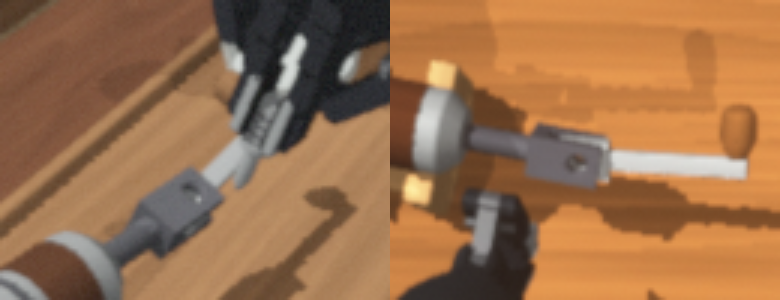

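The pin (nose at side-crop (240,185)) is on the robot's side of the fork (hole at (190,197)). Moving to the pre-insertion point.

```bash
python3 -m pendant '[[[1.2,0.85,0.6,0,0.039,0,1],[1.1,0.85,0.7,0,0.039,0,1],[0,0,0,0,0,0,1]]]'; cat > look.py <<'E'
from plan import *
import sys
k=sys.argv[1]
p,R,s=cur();print(p,s['time'],s['ft_force'],s['gripper_width'])
P=cam('side','s%s.png'%k);T=cam('top','t%s.png'%k)
print('rel to hole frame: axis angle err',np.degrees(np.arccos(-(R.as_matrix()[:,2]@hz()))),'rotvec to INS',(R.inv()*INS).as_rotvec())
rows([(H+hz()*(.0385+float(sys.argv[2])),INS,1)])
# predicted pin points in side image
z=R.as_matrix()[:,2]
for n,d in(('under',.0075),('nose',.0385),('tip tool',0)): print(n,proj(P,p+z*d),proj(T,p+z*d))
print('hole',proj(P,H),proj(T,H))
def c(i,x0,y0,w,h,kk):
    o=cv2.resize(i[y0:y0+h,x0:x0+w],None,fx=kk,fy=kk,interpolation=cv2.INTER_CUBIC)
    for j in range(0,w,10):
        cv2.line(o,(j*kk+kk//2,0),(j*kk+kk//2,8),(0,255,255),1); cv2.putText(o,str(x0+j),(j*kk+kk//2+2,12),0,.4,(0,255,255),1)
    for j in range(0,h,10):
        cv2.line(o,(0,j*kk+kk//2),(8,j*kk+kk//2),(0,255,255),1); cv2.putText(o,str(y0+j),(8,j*kk+kk//2+4),0,.4,(0,255,255),1)
    return o
a=cv2.imread('pics/s%s.png'%k);b=cv2.imread('pics/t%s.png'%k)
cv2.imwrite('pics/c%s.png'%k,np.hstack([c(a,222,205,64,72,8),c(b,256,180,44,72,6)[:576] if 0 else cv2.resize(c(b,256,180,44,54,6),(288,576)) if 0 else np.vstack([c(b,256,180,48,48,6),np.zeros((288,288,3),np.uint8)])]))
E
python3 look.py 6 .02
```

```text
time: 6.68
tool_pos: [0.5852, 0.0212, 0.154]
ee_rot: [0.018, 0.964, -0.063, 0.258]
ft_force: [0.1, -0.4, -0.4]
gripper_width: 0.145
[0.5852 0.0212 0.154 ] 6.675 [ 0.1055 -0.446  -0.3531] 0.1446299293082096
rel to hole frame: axis angle err 0.042376186092204504 rotvec to INS [ 0.0006 -0.0004  0.0051]
[-0.12,0.40,0.81,0.000,-0.001,0.005]
--
under [265.8235 230.4137] [273.7825 215.8512]
nose [258.6007 243.3426] [276.9163 208.8274]
tip tool [267.6209 227.1963] [272.9885 217.6309]
hole [254.1826 253.7288] [281.4909 203.7325]
```

View pics/c6.png

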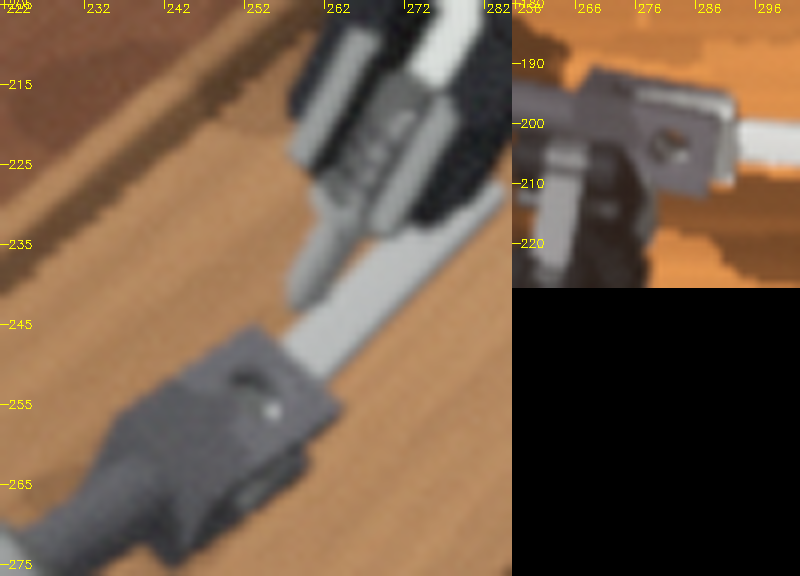

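Nose seen at about (258.3,242.3), predicted (258.6,243.3), which agrees to ~1 px; hole centre ~(254,253.5). Apply the correction and approach to ~8 mm.

```bash
python3 -m pendant '[[[-0.1,0.4,0.8,0,0,0.005,1],[0,0,0.8,0,0,0,1],[0,0,0,0,0,0,1]]]'; python3 look.py 7 .008
```

```text
time: 7.15
tool_pos: [0.592, 0.0173, 0.1393]
ee_rot: [0.017, 0.964, -0.064, 0.258]
ft_force: [0.3, 0.7, -0.7]
gripper_width: 0.142
[0.592  0.0173 0.1393] 7.15 [ 0.2924  0.6663 -0.7462] 0.1423063783970818
rel to hole frame: axis angle err 0.029558218526343934 rotvec to INS [-0.0005  0.0002  0.0009]
[-0.03,0.08,0.39,-0.001,-0.001,0.001]
--
under [263.6281 236.977 ] [277.098  212.9633]
nose [256.5479 249.5989] [280.0323 206.1839]
tip tool [265.3893 233.8374] [276.3552 214.6794]
hole [254.1826 253.7288] [281.4909 203.7325]
```

View pics/c7.png

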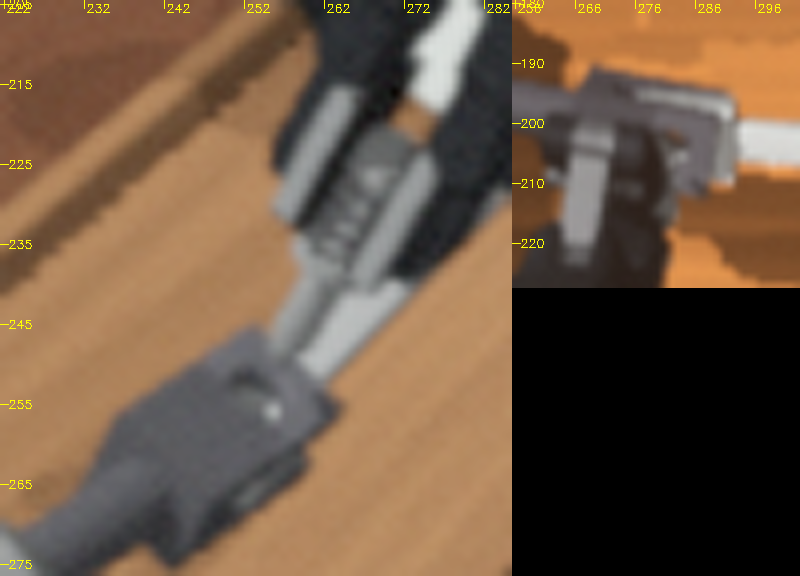

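Nose ~(256,248.7); its axis extended reaches (253.5,253.5), within 1 px of the hole centre. Enter gently.

```bash
python3 -m pendant '[[[0,0.1,0.5,0,0,0,1],[0,0,0.5,0,0,0,1],[0,0,0.5,0,0,0,1]]]'; python3 look.py 8 -.003
```

```text
time: 7.62
tool_pos: [0.6001, 0.0152, 0.1271]
ee_rot: [0.017, 0.963, -0.064, 0.259]
ft_force: [0.6, -0.4, -0.3]
gripper_width: 0.146
[0.6001 0.0152 0.1271] 7.625 [ 0.6497 -0.3823 -0.3341] 0.1463050843819686
rel to hole frame: axis angle err 0.13936433004666074 rotvec to INS [-0.0008 -0.0023  0.0008]
[-0.03,-0.03,-0.08,-0.001,-0.001,0.001]
--
under [260.0193 242.2857] [279.1316 209.1279]
nose [253.06   254.6197] [281.9465 202.5516]
tip tool [261.7499 239.2186] [278.4196 210.7914]
hole [254.1826 253.7288] [281.4909 203.7325]
```

View pics/c8.png

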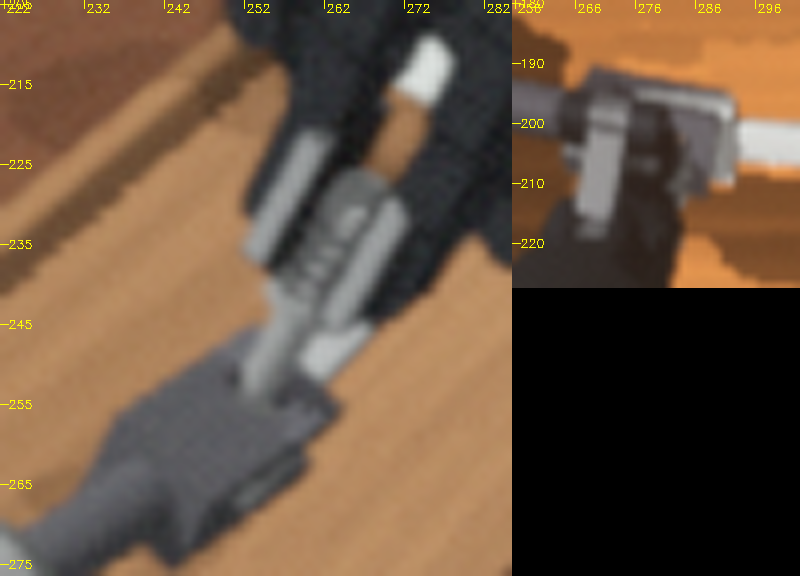

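The nose is at (253.5,254), in front of or entering the hole mouth, no contact force. Continue.

```bash
python3 -m pendant '[[[0,0,0.4,0,0,0,1],[0,0,0.4,0,0,0,1]]]'; python3 look.py 9 -.011
```

```text
time: 7.98
tool_pos: [0.604, 0.015, 0.1194]
ee_rot: [0.017, 0.964, -0.064, 0.259]
ft_force: [-0.3, 1.2, -0.4]
gripper_width: 0.141
[0.604  0.015  0.1194] 7.975 [-0.2824  1.1661 -0.4265] 0.14083190220782824
rel to hole frame: axis angle err 0.0932991851220774 rotvec to INS [-0.0012 -0.0011  0.0008]
[-0.00,-0.00,-0.13,-0.001,-0.000,0.001]
--
under [258.2098 246.0748] [279.7429 207.523 ]
nose [251.3414 258.2762] [282.4992 201.0861]
tip tool [259.9174 243.0413] [279.046  209.1504]
hole [254.1826 253.7288] [281.4909 203.7325]
```

View pics/c9.png

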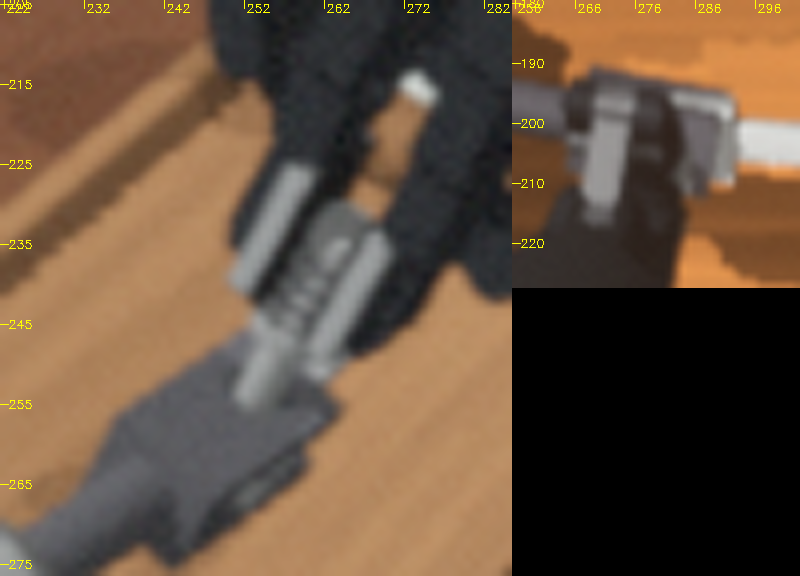

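The shank is shortening into the mouth at (253,254); no force. Push on.

```bash
python3 -m pendant '[[[0,0,0.5,0,0,0,1],[0,0,0.4,0,0,0,1]]]'; python3 look.py 10 -.02
```

```text
time: 8.32
tool_pos: [0.6086, 0.0144, 0.1111]
ee_rot: [0.017, 0.964, -0.064, 0.259]
ft_force: [0.1, -0.4, -0.6]
gripper_width: 0.145
[0.6086 0.0144 0.1111] 8.325 [ 0.1435 -0.4101 -0.6035] 0.14529774086884398
rel to hole frame: axis angle err 0.08821342028220461 rotvec to INS [-0.0012 -0.0009  0.0009]
[-0.00,0.00,-0.17,-0.001,-0.000,0.001]
--
under [256.1022 249.9138] [280.5923 205.5422]
nose [249.326  261.9541] [283.2902 199.2435]
tip tool [257.7865 246.9209] [279.9105 207.134 ]
hole [254.1826 253.7288] [281.4909 203.7325]
```

View pics/c10.png

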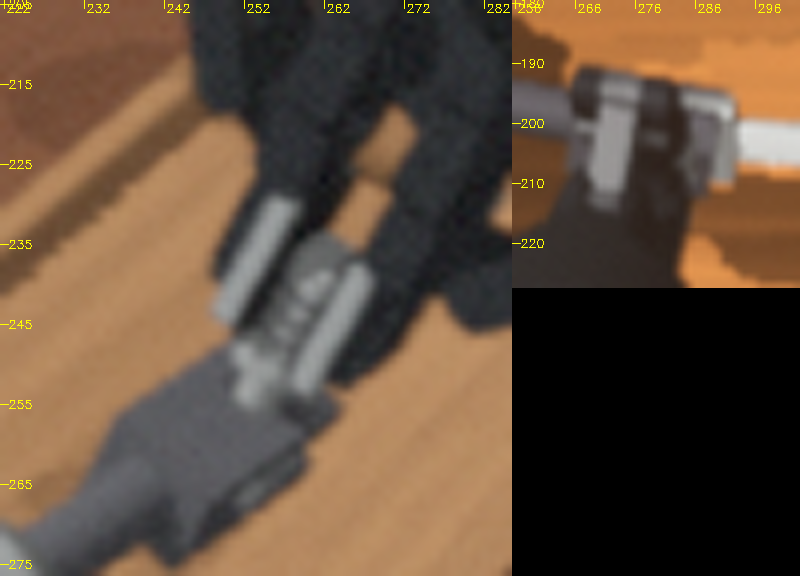

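About 9 mm to go, no force; the collar is at ~(254,249) with a short bit of shank below.

```bash
python3 -m pendant '[[[0,0,0.4,0,0,0,1],[0,0,0.3,0,0,0,1],[0,0,0.1,0,0,0,1]]]'; python3 look.py 11 -.031
```

```text
time: 8.8
tool_pos: [0.6128, 0.0139, 0.1037]
ee_rot: [0.017, 0.964, -0.064, 0.259]
ft_force: [-8.3, 2.3, 6.5]
gripper_width: 0.138
[0.6128 0.0139 0.1037] 8.8 [-8.2925  2.2953  6.4598] 0.1381950567163488
rel to hole frame: axis angle err 0.07608241826196334 rotvec to INS [-0.0012 -0.0005  0.0008]
[-0.02,0.01,0.11,-0.001,-0.000,0.001]
--
under [254.2496 253.2978] [281.3423 203.8121]
nose [247.5582 265.2004] [283.9889 197.6374]
tip tool [255.9126 250.3396] [280.6738 205.3719]
hole [254.1826 253.7288] [281.4909 203.7325]
```

View pics/c11.png

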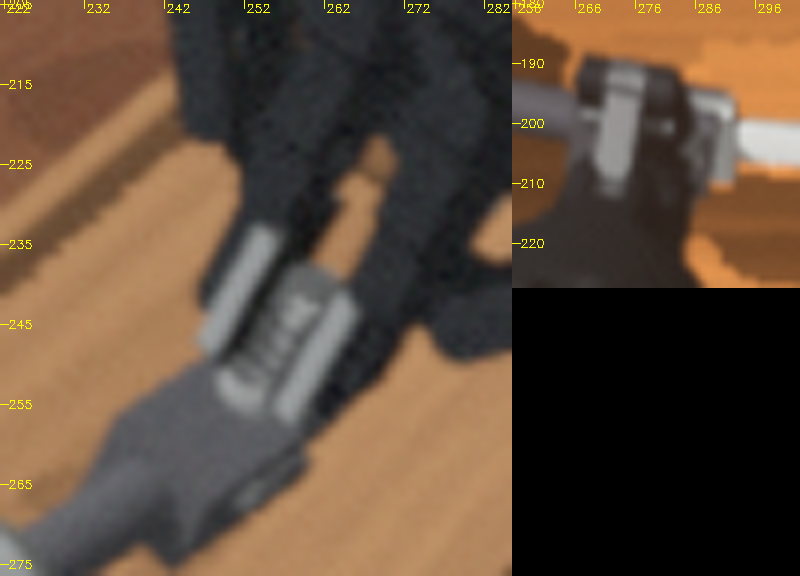

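Contact: ~10 N along the axis, collar appears on the fork face. Press slightly more to confirm it is seated.

```bash
python3 -m pendant '[[[0,0,0.15,0,0,0,1],[0,0,0.1,0,0,0,1]]]'; python3 look.py 12 -.031
```

```text
time: 9.15
tool_pos: [0.613, 0.014, 0.1037]
ee_rot: [0.017, 0.964, -0.064, 0.258]
ft_force: [-16.7, 1.3, 11.1]
gripper_width: 0.143
[0.613  0.014  0.1037] 9.15 [-16.6679   1.3053  11.1126] 0.1425068895540058
rel to hole frame: axis angle err 0.09668180678978186 rotvec to INS [-0.0009  0.0014  0.001 ]
[-0.04,0.03,0.09,-0.001,0.001,0.001]
--
under [254.092  253.3155] [281.2804 203.6889]
nose [247.4352 265.2396] [283.9312 197.5502]
tip tool [255.7464 250.352 ] [280.6107 205.2396]
hole [254.1826 253.7288] [281.4909 203.7325]
```

View pics/c12.png

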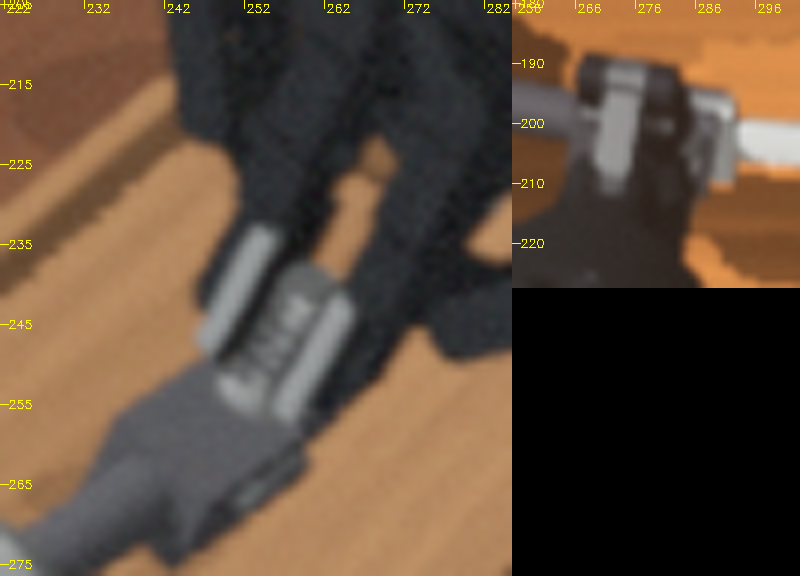

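No further motion at ~18 N axial, but there's ~9 N lateral along tool −x. Relieve that by shifting, and press again.

```bash
python3 -m pendant '[[[-0.1,0,0,0,0,0,1],[-0.05,0,0.15,0,0,0,1],[0,0,0.1,0,0,0,1]]]'; python3 - <<'E'
from plan import *
p,R,s=cur();print(p,s['ft_force'],R.inv().apply(s['ft_force']),R.inv().apply(s['moment']))
E
```

```text
time: 9.62
tool_pos: [0.6127, 0.0141, 0.1035]
ee_rot: [0.017, 0.964, -0.064, 0.258]
ft_force: [-19.5, 1.7, 14.2]
gripper_width: 0.141
[0.6127 0.0141 0.1035] [-19.5159   1.6781  14.2194] [ -9.8524   0.9315 -22.0894] [-0.2684 -1.9091  0.0087]
```

Firmly stopped. Release (partly opening) and check seating.

```bash
python3 -m pendant '[[[0,0,-0.05,0,0,0,0.5],[0,0,0,0,0,0,0.2],[0,0,0,0,0,0,0.2]]]'; python3 look.py 13 -.031
```

```text
time: 10.0
tool_pos: [0.6129, 0.0139, 0.1041]
ee_rot: [0.017, 0.964, -0.064, 0.258]
ft_force: [-0.1, 0.8, 0.4]
gripper_width: 0.399
[0.6129 0.0139 0.1041] 10.0 [-0.1083  0.8074  0.3681] 0.39857093959993367
rel to hole frame: axis angle err 0.03833340035835554 rotvec to INS [-0.0004 -0.0005  0.001 ]
[-0.04,0.02,0.13,-0.000,-0.000,0.001]
--
under [254.1927 253.0778] [281.3327 203.7354]
nose [247.511  264.9808] [283.9934 197.5632]
tip tool [255.8534 250.1195] [280.6605 205.2946]
hole [254.1826 253.7288] [281.4909 203.7325]
```

View pics/c13.png

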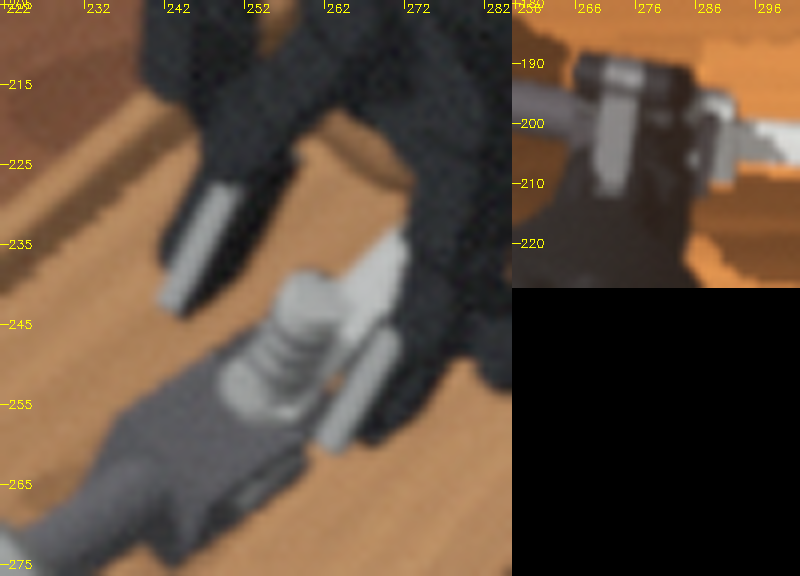

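The released pin's collar lies on the fork face at ~(254,253). Back out along the axis.

```bash
python3 -m pendant '[[[0,0,-1.5,0,0,0,0],[0,0,-3,0,0,0,0],[0,0,-4,0,0,0,0],[0,0,-5,0,0,0,0],[-4,0,-3,0,0,0,0],[-4,0,-3,0,0,0,0],[0,0,0,0,0,0,0]]]'; python3 look.py 14 -.031
python3 - <<'E'
import cv2,numpy as np
a=cv2.imread('pics/t14.png')[185:220,262:307];b=cv2.imread('pics/s14.png')[230:275,230:275]
f=lambda i:cv2.resize(i,(400,int(400*i.shape[0]/i.shape[1])),interpolation=cv2.INTER_CUBIC)
a,b=f(a),f(b);o=np.zeros((400,800,3),np.uint8);o[:a.shape[0],:400]=a;o[:b.shape[0],400:]=b;cv2.imwrite('pics/d14.png',o)
E
```

```text
time: 10.98
tool_pos: [0.4411, 0.0369, 0.244]
ee_rot: [0.017, 0.963, -0.065, 0.263]
ft_force: [0.8, -1.4, 0.0]
gripper_width: 0.499
[0.4411 0.0369 0.244 ] 10.975 [ 0.8367 -1.3555  0.0489] 0.49945212798240124
rel to hole frame: axis angle err 0.5627218602001047 rotvec to INS [-0.0025 -0.0095 -0.0003]
[7.83,-0.01,20.71,-0.001,-0.005,-0.000]
--
under [352.8537 194.6178] [253.5394 307.7569]
nose [342.2227 210.1446] [257.936  295.6803]
tip tool [355.5096 190.7388] [252.4177 310.8378]
hole [254.1826 253.7288] [281.4909 203.7325]
```

View pics/d14.png

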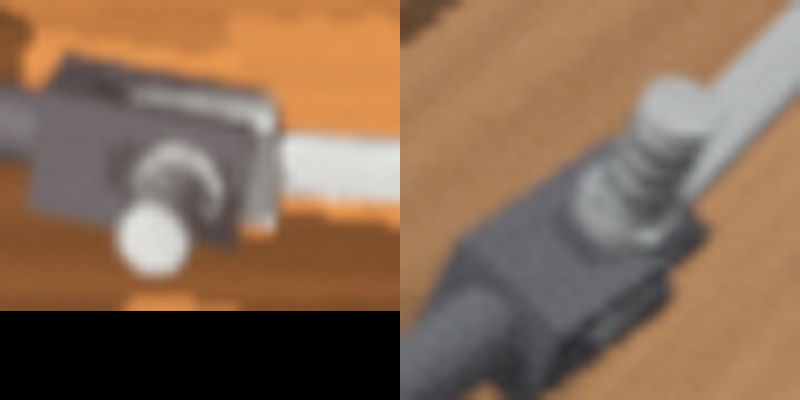

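View pics/s14.png

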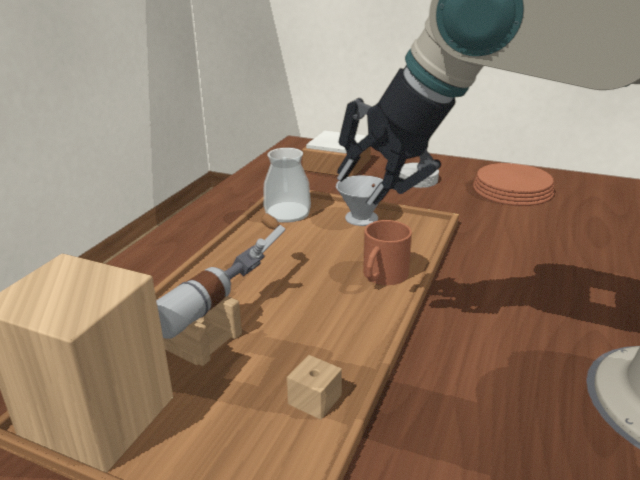

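```bash
python3 - <<'E'
from plan import *
P=cam('side');T=cam('top')
for d in(.031,.033,.036): print(d,proj(P,H+hz()*d),proj(T,H+hz()*d))
X,e=tri([ray(P,(260.8,241.7)),ray(T,(279.0,211.3))]);v=X-H;print(X,e,'axial',v@hz(),'lateral',v-hz()*(v@hz()))
for n in('hole','pin_mid'):
    rs=[]
    for q in(P,T):
        r=finder.spot_point(n,q); print(n,[(np.round(a['location'],1).tolist(),round(a['confidence'],2)) for a in r[:2]])
        if r: rs.append(ray(q,r[0]['location']))
    if len(rs)==2: X,e=tri(rs);print(X,e,(X-H)@hz())
for n in('mug','carafe','dripper'):
    print(n,[np.round(finder.spot_point(n,q)[0]['location'],1).tolist() for q in(P,T) if 1])
E
```

```text
0.031 [261.1439 241.3171] [278.6394 210.3347]
0.033 [261.6037 240.4973] [278.4482 210.7772]
0.036 [262.2959 239.2631] [278.1598 211.4449]
[0.6009 0.0152 0.1224] [np.float64(0.0011157910670056012), np.float64(0.0011157910670056145)] axial 0.03060442981168117 lateral [-0.0007 -0.0001 -0.0004]
hole [([252.2, 251.5], 0.81)]
hole [([280.1, 205.2], 0.85), ([281.8, 210.3], 0.49)]
[0.6156 0.0161 0.1019] [np.float64(0.002453075135875344), np.float64(0.0024530751358756092)] 0.005678512007429003
pin_mid [([255.3, 254.1], 0.69), ([314.3, 397.9], 0.25)]
pin_mid [([280.8, 204.7], 0.6)]
[0.6146 0.0142 0.0967] [np.float64(0.0003733575293770583), np.float64(0.00037335752937696)] 0.0014668438008917462
mug [[386.9, 271.1], [359.0, 301.9]]Traceback (most recent call last):
  File "<stdin>", line 12, in <module>
IndexError: list index out of range
```

```bash
python3 - <<'E'
from h import *
print(readout.read_state()['time']); print(ticket.hand_in())
E
```

```text
11.575
the job is handed in; nothing more can be done
None
```

I took the pin from its rest, pushed it into the fork and lever along the tilted hole axis, let go and backed the arm clear. I handed the job in at about 11.6 s.

**Seating:** The pin stopped firmly at about 18–22 N of push along the hole axis. After release, the top of its head measured 30.6 mm above the estimated hole mouth; fully seated would be 31 mm. The cameras are only good to about 1–2 mm here. The pictures show the collar on the fork face with no visible gap.

**Checks that disagreed:**
- While I pressed, about 9–10 N of sideways force remained and did not go away when I shifted the tool. It dropped to near zero on release.
- After insertion, the network put the hole about 6 mm higher along its axis than my fit. The pin covers the hole, so I did not trust that reading. Its reading for the pin itself was within 1.5 mm of fully seated.

**Other objects:** The mug, carafe and dripper stand where they were in the last side picture. The network found the mug within a few pixels of its first reading. It returned nothing for the carafe in one view and my script stopped there, so I only checked the carafe and dripper by eye.

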